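# Clear a stone slab and hold a two-pin probe on its marks

## Robot

A 7-joint arm with a two-finger parallel gripper is mounted at the origin on the work surface. World frame = base frame: x ahead of the robot, y to its left, z up, the work surface at z = 0. Lengths are in m, angles in degrees, forces in N, time in s.
With the tool pointing down it reaches from about 0.425 to 0.875 m from the base axis. Payload 4.7 kg.
Tool frame: the origin (TCP) lies on the mounting face of the last link; the fingertips stand tcp_to_tips ahead of it and the grasp point (between the pads) lies 164 mm ahead of it (tcp_to_tips is the distance from the TCP to the fingertips, in m); z points along the fingers, y is the line along which they close (so a half turn about z gives the same grasp; the last joint's range is limited). The gripper opens to 87 mm and grips with 3 to 60 N. Pads are 19 mm wide; open, the fingers measure 117 mm over their backs; the gripper's body (75 mm by 190 mm) begins 51 mm behind the grasp point.
Start: joints at [-63.02, 18.392, -4.016, 83.108, 1.295, 78.541, -3.26], TCP at [0.287, 0.583, 0.405] pointing down, gripper open.
Joint ranges: [-163.93, 163.93], [-17.29, 119.83], [-79.2, 71.16], [3.27, 140.29], [-89.18, 269.18], [5.43, 117.66], [-154.24, 154.24]. Speed limits (degrees/s): [147.25, 147.25, 180, 180, 180, 180, 180].

## Interface

Orientations are given as [roll, pitch, yaw] about the fixed x, y, z axes, in that order (R = Rz(yaw) Ry(pitch) Rx(roll)).
In Python, from cell import get_obs, read_camera, sign_off, tcp_to_tips gives the robot as it stands.
- The arm moves only by the tool drive_tool, never from a script. Its argument "rows" is one flat list of numbers, 7 for each row, row after row: the shift along the tool's x, y, z in m, then the turn, a rotation vector about the tool's x, y, z in rad, then the gripper command: -1 is shut, 1 is fully open, values between are in proportion. In form: [tx, ty, tz, rx, ry, rz, fingers, tx, ty, tz, rx, ry, rz, fingers, ...]. A call has 1 to 5 rows; each row shifts and turns the commanded pose from where the row before left it, along the tool's axes as they then stand; what a row does not reach is not made up. A row lasts 1/8 s, in which the tool goes at most 62.5 mm and 10.7 degrees, less where a joint would pass 70% of its speed; a pose out of reach is approached as far as the arm can. A call is refused whole if a number of a shift passes 0.0625 or a number of a turn 0.188, either way. A call with a gripper value outside its range is refused whole. The fingers move at their own pace and stop on an object; "grip_force" is the grip in N (left out, the last holds). Time passes only in rows, so rows that do not move let the fingers close. It gives the time, the measured TCP pose, the force, the opening and the grip force at its end, in the units of the state.
- get_obs(): the state, without advancing time (a new reading comes with each control period).
- read_camera(name): name is "side" or "top"; returns a dict with "color" (400x640x3 uint8, blue, green, red), "fov_y" (degrees; the focal length in pixels is half the picture's height over the tangent of half this angle, whatever the lens; pixels are square), "cx", "cy" (the principal point, pixels), "cam_to_world" (4x4, takes a point from camera to world coordinates). Camera axes: x right, y up, looking along -z (the intrinsics and any distortion apply to the point x, -y, -z); pixel columns grow to the right and rows downward; lengths in m; the calibration is good to about 2 mm. A picture is of the moment at which its call begins. There is no depth.
- sign_off(): hands the job in; it is judged then, once.
The state is a dict: "time_s": time; "qpos": joint angles; "joint_velocities": joint speeds; "effort": joint torques, N m; "tool_pos": TCP position; "tool_rot": TCP orientation; "force": force on the tool from outside, world axes, zero at the start; "wrist_torque": the same for the moment, N m; "grip_width": finger opening in m; "grasp_force": force on a finger pad.
Only numpy, scipy, OpenCV 4.12 (cv2) and the standard library are available. Lean on these libraries where they do the work, as an engineer would, in place of code of your own. Each camera call takes 0.05 s, during which the arm holds its last target. There are 200 camera calls.

## Task

Wipe the three loose stone chips off the slab into the gutter of its tray with the scraper block, then stand the scraper back on the bench, clear of the tray. Then take the two-pin probe from its stand and finish while holding it upright on the slab, one pin on each of the two marked dots, pressed lightly so that its sprung foot goes about half-way in; do not let go of it at the end. Touch the chips with nothing but the scraper, never press the probe hard, and leave everything else on the bench where it is.

Things in the scene. Friction and masses are not known exactly. Their poses are not given: they have to be found in the camera images.
- tray: Shallow steel tray fixed to the bench, outside 214 (its x) x 234 (its y) mm, walls 18 mm high and 2 mm thick, floor 2 mm thick; origin at the centre of its underside. A pale stone slab, 130 (x) x 170 (y) mm, its top 30 mm above the bench, is fixed in the middle of it, which leaves a gutter 40 mm wide along the two x sides and 30 mm wide along the two y sides.
- marks (a point): Point on the slab's top midway between its two marks, at the centre of the slab; axes as the tray's, z up. The marks are two dark dots 10 mm across, 40 mm apart along y (at y = -20 and +20 mm), on a thin pencil line along y.
- scraper_mid (a point): Centre of the scraper block, half-way up (37.5 mm above its underside), which stands upright on the bench at the start. Foot 24 (x) x 120 (y) x 22 (z) mm with a steel edge below; over it a wooden grip bar 22 (x) x 76 (y) mm, from 22 to 75 mm above the underside. About 180 g.
- stand: White plastic stand fixed to the bench, base 80 (x) x 110 (y) mm, with a pocket block 44 (x) x 78 (y) mm whose rim is 60 mm above the bench; origin at the centre of its underside. The probe hangs upright in the pocket by its collar and lifts straight out (3 mm play all round, lift 50 mm or more to clear).
- probe_mid (a point): Centre of the grip of the two-pin probe; z points up the probe, y along the line of its pins. Grip 26 (x) x 50 (y) x 80 (z) mm, grey plastic; collar 40 x 74 x 6 mm right under the grip; below it a skirt 22 x 56 x 14 mm and the sprung steel foot with two pins. The pin tips lie 92 mm below this point with the foot fully out. About 220 g in all.
- pins (a point): Point midway between the tips of the probe's two pins (pins 6 mm across, 40 mm apart along the probe's y, half a turn either way is the same); moves with the sprung foot.
- foot (a joint): How far the probe's sprung foot is pressed in, m: 0 fully out, 0.010 fully in. It begins to move at about 1.5 N and takes about 0.5 N more for each mm (about 4 N half way).
- chip0_mid (a point): Centre of a loose darker grey-brown stone chip, 18 x 15 x 12 mm, 10 g, lying flat (12 mm high) on the slab at the start, at the marks' -y side, within 30 mm in x and 40 mm in y of the marks' midpoint.
- chip1_mid (a point): Centre of a loose darker grey-brown stone chip, 18 x 15 x 12 mm, 10 g, lying flat (12 mm high) on the slab at the start, in the middle, within 30 mm in x and 40 mm in y of the marks' midpoint.
- chip2_mid (a point): Centre of a loose darker grey-brown stone chip, 18 x 15 x 12 mm, 10 g, lying flat (12 mm high) on the slab at the start, at the marks' +y side, within 30 mm in x and 40 mm in y of the marks' midpoint.
- dish: Bystander, to be left alone: white ceramic dish, 90 mm across, 30 mm high; origin at the centre of its underside.
- beaker: Bystander, to be left alone: glass beaker, 68 mm across, 85 mm high; origin at the centre of its underside.
Not all that is in view belongs to the job. Leave any blue or yellow look-alike of the part that bears probe_mid alone.

How it is judged (in metres and radians):
On the way, in this order (a step that is already met when the one before it is completed fails the run):
1. all three chips are off the slab, in the tray's gutter (z of each of chip0_mid, chip1_mid, chip2_mid in the frame of tray below 0.026 m and x of chip0_mid in the frame of tray between -0.107 and 0.107 m and y of chip0_mid in the frame of tray between -0.117 and 0.117 m and x of chip1_mid in the frame of tray between -0.107 and 0.107 m and y of chip1_mid in the frame of tray between -0.117 and 0.117 m and x of chip2_mid in the frame of tray between -0.107 and 0.107 m and y of chip2_mid in the frame of tray between -0.117 and 0.117 m), for 0.2 s.
2. the scraper stands on the bench, clear of the tray and let go (height (world z) of scraper_mid below 0.045 m and angle between scraper_mid's own z axis and vertical below 0.15 rad and contact force between scraper and tray below 0.05 N and contact force between scraper and the fingers below 0.05 N), for 0.2 s.
At the end, for the whole second after the job is handed in: Chips in the tray below the slab top; scraper upright on the bench (0.15 rad), clear of tray and gripper; gripper holds the probe, free of stand: upright within 0.10 rad, pins' midpoint within 6 mm of the marks', lines within 0.14 rad, foot pressed in 2 to 8 mm, 1.5 to 9 N on the slab (all of step 1 and all of step 2 and linear speed of scraper below 0.02 m/s and horizontal distance between pins and marks below 0.006 m and angle between the y axis of probe_mid and the y axis of marks, either way round below 0.14 rad and angle between probe_mid's own z axis and vertical below 0.1 rad and value of joint foot between 0.002 and 0.008 m and contact force between probe and tray between 1.5 and 9 N and contact force between probe and the fingers above 2 N and contact force between probe and stand below 0.05 N and contact force between probe and scraper below 0.05 N); the arm keeps its last pose, push and grip.
It fails at once if a chip is touched by the robot or the probe (contact force between any of the arm, the fingers, probe and chip0 above 0.3 N or contact force between any of the arm, the fingers, probe and chip1 above 0.3 N or contact force between any of the arm, the fingers, probe and chip2 above 0.3 N).
It fails at once if the probe is pressed hard (over 15 N) on the slab or tray (contact force between probe and tray above 15 N).
It fails at once if a bystander is moved more than 20 mm or tipped (distance of any of dish, beaker from where it was at the start of the episode above 0.02 m or angle between any of dish, beaker's own z axis and vertical above 0.3 rad).
It also fails if it takes over 64 s, if anything falls off the work surface, if the arm or the gripper's body presses on something with over 40 N, if the wrist force passes 120 N, or if a joint passes its speed limit or range.

## Working session

There is one attempt and no reset: what is moved stays moved. The work goes in short steps, Python scripts to look and compute and a tool call to move; the robot and the scene stay as the last step left them, time stands still between calls to the robot, and variables do not carry over. Pictures are saved under pics/ and viewed, at most 10 in all, crops included, and the job is handed in when it is done.

Besides the shell and the picture viewer there is one more tool, called after "Emit:" in YAML: its name, and indented under it one key for each argument. drive_tool: Moves the arm, as the interface text tells. Its arguments: {"type":"object","properties":{"rows":{"type":"array","items":{"type":"number"}},"grip_force":{"type":"number"}},"required":["rows"]}

```bash
mkdir -p pics; ls; python3 - <<'E'
from cell import *
import cv2
print(get_obs(), tcp_to_tips)
for n in("top","side"):
    c=read_camera(n); cv2.imwrite(f"pics/{n}0.png",c["color"])
    print(n,{k:v for k,v in c.items() if k!="color"})
E
```

```text
pics
{'time_s': 0.0, 'qpos': array([-63.01934038,  18.43834528,  -4.01615861,  83.17563066,
         1.29405815,  78.53954928,  -3.25959552]), 'joint_velocities': array([ 0.00983609, -0.03412772,  0.06685204, -0.05694449, -0.04157827,
       -0.02577986, -0.04649646]), 'effort': array([-3.95279176e-05, -4.91298866e+01, -4.04076995e-01, -3.12520480e+01,
       -6.39447151e-02,  4.37510514e-02,  1.70465250e-04]), 'tool_pos': array([0.28663091, 0.5831569 , 0.40366297]), 'tool_rot': array([-1.79891668e+02,  4.62080580e-03,  1.53829922e+02]), 'force': array([ 0.2196244 , -0.09888249,  0.55664053]), 'wrist_torque': array([-0.02406329,  0.01876406, -0.02073386]), 'grasp_force': 0.0, 'grip_width': 0.08714558726695557} 0.1822
top {'fov_y': 50.16590806533149, 'cx': 315.5640159800044, 'cy': 192.64327493516214, 'cam_to_world': array([[ 0.01736868,  0.99586178, -0.08920559,  0.42614956],
       [-0.999836  ,  0.01775679,  0.003559  ,  0.07237806],
       [ 0.00512828,  0.08912915,  0.99600688,  1.06803777],
       [ 0.        ,  0.        ,  0.        ,  1.        ]])}
side {'fov_y': 42.47879335359506, 'cx': 314.0847455837494, 'cy': 191.92661167284538, 'cam_to_world': array([[ 0.95639299,  0.19806976, -0.21466443,  0.24132382],
       [-0.29199682,  0.66621231, -0.68622082, -0.77898018],
       [ 0.00709249,  0.71897811,  0.69499652,  0.94622532],
       [ 0.        ,  0.        ,  0.        ,  1.        ]])}
```

View pics/top0.png

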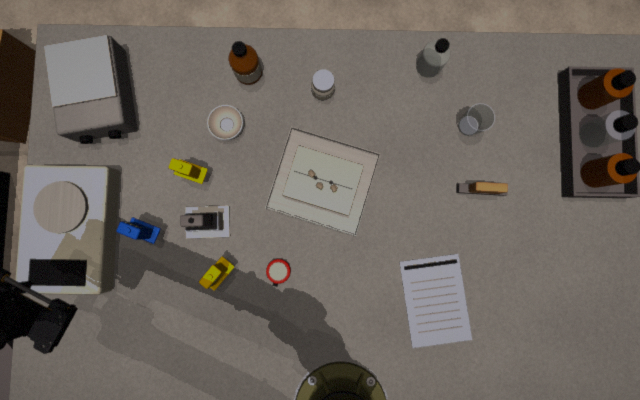

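View pics/side0.png

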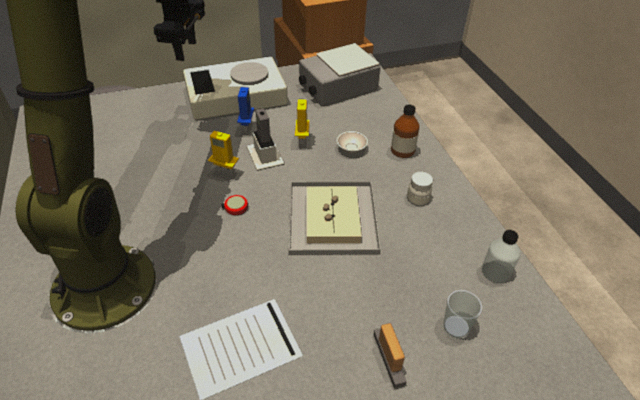

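```bash
cat > h.py <<'E'
import numpy as np, cv2
from cell import *
def K(c): 
    f=c["color"].shape[0]/2/np.tan(np.radians(c["fov_y"]/2)); return f
def proj(c,P):
    P=np.atleast_2d(P); T=np.linalg.inv(c["cam_to_world"]); q=P@T[:3,:3].T+T[:3,3]; f=K(c)
    return np.c_[c["cx"]+f*q[:,0]/-q[:,2], c["cy"]-f*q[:,1]/-q[:,2]]
def ray(c,u,v,z):
    f=K(c); d=c["cam_to_world"][:3,:3]@np.array([(u-c["cx"])/f,-(v-c["cy"])/f,-1]); o=c["cam_to_world"][:3,3]
    return o+d*(z-o[2])/d[2]
def crop(img,x,y,w,h,s):
    o=cv2.resize(img[y:y+h,x:x+w],None,fx=s,fy=s,interpolation=cv2.INTER_CUBIC)
    for i in range(0,w,10): cv2.line(o,(i*s,0),(i*s,4+4*((x+i)%50==0)),(0,255,0),1)
    for i in range(0,h,10): cv2.line(o,(0,i*s),(4+4*((y+i)%50==0),i*s),(0,255,0),1)
    cv2.putText(o,f"{x},{y}",(10,20),0,.4,(0,255,0)); return o
E
python3 - <<'E'
from h import *
t=cv2.imread("pics/top0.png");s=cv2.imread("pics/side0.png")
cv2.imwrite("pics/a.png",np.vstack([np.hstack([crop(t,260,120,130,120,3),crop(t,450,160,70,120,3),crop(t,170,190,66,120,3)])[:360], np.hstack([crop(s,285,175,100,80,3),crop(s,365,315,50,80,3),crop(s,210,95,116,80,3)])]))
E
```

```text
(no output)
```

View pics/a.png

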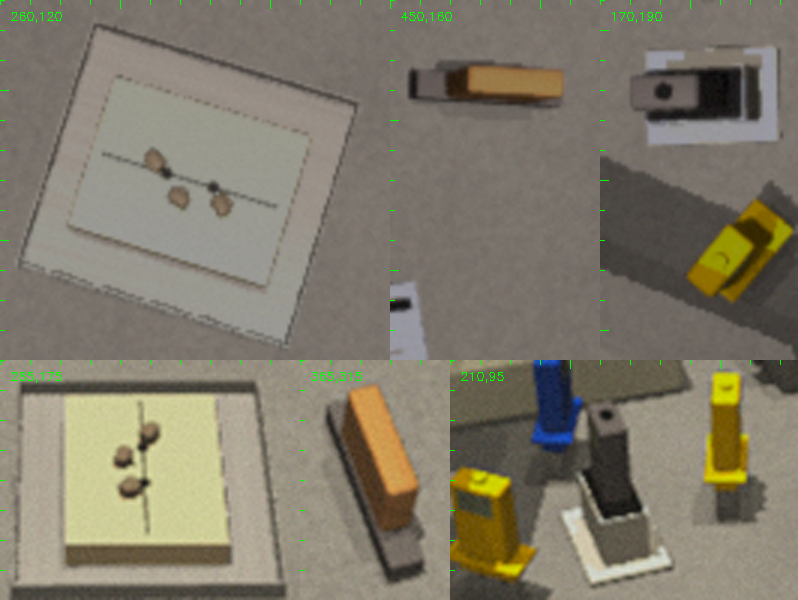

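```bash
cat >> h.py <<'E'
T=read_camera("top");S=read_camera("side")
E
python3 - <<'E'
from h import *
def g(n,c,px,z):
    p=np.array([ray(c,*q,z)[:2] for q in px]); m=p.mean(0)
    a=((p[1]+p[2])-(p[0]+p[3]))/2; b=((p[3]+p[2])-(p[0]+p[1]))/2 if len(p)==4 else a
    print(n,m.round(4),"a %.4f ang %.1f; b %.4f ang %.1f"%(np.hypot(*a),np.degrees(np.arctan2(a[1],a[0])),np.hypot(*b),np.degrees(np.arctan2(b[1],b[0]))))
g("rim",T,[(291.7,128.3),(378.7,154.3),(355.3,235.3),(266.7,208)],.018)
g("slab",T,[(299,145),(363,165),(348.3,215.7),(282.7,195.3)],.03)
g("slabS",S,[(307,187),(356.7,187),(362,236.7),(307,236.7)],.03)
for q in [(315.3,177.7),(331,182.3)]: print("mark",ray(T,*q,.03))
for q in [(285+142/3,175+87/3),(285+145/3,175+122/3)]: print("markS",ray(S,*q,.03))
for q in [(311.7,173.3),(319.7,185.7),(333.7,188.3)]: print("chip",ray(T,*q,.037))
g("scr",T,[(476.7,182),(507.7,183.3),(507.3,193.7),(476,192)],.075)
g("scrS",S,[(380.7,325),(390.7,323.3),(403.7,357.3),(394.3,359.3)],.075)
print("scr footend",ray(T,456.7,188,.022))
g("probe",T,[(180.7,214.7),(202.7,214.7),(202.7,226),(180.7,226)],.146)
g("probeS",S,[(256.7,110),(264,109),(269,115),(261,116.7)],.146)
g("base",T,[(186,205.7),(229.3,205.3),(229.3,237.7),(186.3,238.3)],.008)
print("dish",ray(T,225,123,.03),"beaker",ray(T,480,117,.085), "yellow",ray(T,188,170,.1),ray(T,217,273,.1),ray(T,138,230,.1),"red",ray(T,278,271,.02))
E
```

```text
rim [0.5492 0.0505] a 0.2269 ang -106.0; b 0.2089 ang 164.2
slab [0.5503 0.0504] a 0.1660 ang -106.4; b 0.1301 ang 164.0
slabS [0.55   0.0486] a 0.1290 ang -16.6; b 0.1698 ang -106.3
mark [0.55581136 0.06995236 0.03      ]
mark [0.54517756 0.03137638 0.03      ]
markS [0.55539615 0.0710926  0.03      ]
markS [0.54505563 0.03234536 0.03      ]
chip [0.56555676 0.07891188 0.037     ]
chip [0.53558291 0.05895391 0.037     ]
chip [0.52985154 0.02489685 0.037     ]
scr [ 0.534  -0.3437] a 0.0730 ang -91.7; b 0.0241 ang 175.8
scrS [ 0.5336 -0.3451] a 0.0191 ang -5.2; b 0.0729 ang -93.3
scr footend [ 0.53752456 -0.27893983  0.022     ]
probe [0.4442 0.3344] a 0.0472 ang -89.0; b 0.0243 ang -177.5
probeS [0.446  0.3401] a 0.0209 ang 0.7; b 0.0322 ang -80.3
base [0.4442 0.3339] a 0.1065 ang -88.3; b 0.0802 ang -177.5
dish [0.68798137 0.29555699 0.03      ] beaker [ 0.69966987 -0.31469668  0.085     ] yellow [0.55953    0.36087249 0.1       ] [0.3286861  0.28598546 0.1       ] [0.42126237 0.4673029  0.1       ] red [0.32790121 0.15628247 0.02      ]
```

The top picture shows the tray at (323,182), with chips at (312,173), (320,186) and (334,188). The scraper is at (483,188) and the dots are at (315,178) and (331,182). Four things could be the probe: grey at (203,220), blue at (138,230), and yellow at (188,170) and (217,273). The grey one is the match, because it stands in the white stand, and the enlarged crop confirms it.

```bash
cat > plan.py <<'E'
# usage: plan.py x,y,z,yaw,step[,grip] ...  (TCP targets, tool down) -> rows in tool axes
import sys, numpy as np
from scipy.spatial.transform import Rotation as R, Slerp
from cell import get_obs
o=get_obs(); p=o["tool_pos"]; r=R.from_euler("xyz",o["tool_rot"],degrees=True)
print(o["time_s"],p.round(4),o["tool_rot"].round(2),o["force"].round(1),"w",round(o["grip_width"],4),"q",o["qpos"].round(0))
rows=[]
for a in sys.argv[1:]:
    v=[float(t) for t in a.split(",")]; t=np.array(v[:3]); rt=R.from_euler("xyz",[180,0,v[3]],degrees=True); g=v[5] if len(v)>5 else 1
    ang=(r.inv()*rt).magnitude(); n=max(1,int(np.ceil(max(np.linalg.norm(t-p)/v[4],ang/.18))))
    p0,s=p,Slerp([0,1],R.concatenate([r,rt]))
    for i in range(1,n+1):
        pt=p0+(t-p0)*i/n; d=r.inv().apply(pt-p).round(4); w=(r.inv()*s(i/n)).as_rotvec().round(3)
        rows.append([*d,*w,g]); p=p+r.apply(d); r=r*R.from_rotvec(w)
for i in range(0,len(rows),5): print([float(x) for q in rows[i:i+5] for x in q])
E
python3 plan.py .5,.2,.36,90,.06 .534,-.3445,.30,87.5,.06
```

```text
0.2 [0.2867 0.5832 0.4041] [-179.94    0.    153.83] [-0.6  0.2  1.6] w 0.0869 q [-63.  18.  -4.  83.   1.  79.  -3.]
[-0.0451, -0.0312, 0.0056, -0.0, 0.0, 0.139, 1.0, -0.0489, -0.0247, 0.0055, -0.0, 0.0, 0.14, 1.0, -0.0519, -0.0176, 0.0056, -0.0, 0.0, 0.139, 1.0, -0.0539, -0.0103, 0.0055, -0.0, 0.0, 0.139, 1.0, -0.0547, -0.0026, 0.0056, -0.0, 0.001, 0.139, 1.0]
[-0.0547, 0.0049, 0.0055, -0.001, -0.0, 0.14, 1.0, -0.0533, 0.0125, 0.0055, 0.0, -0.0, 0.139, 1.0, -0.0512, 0.0198, 0.0055, 0.0, -0.0, 0.139, 1.0, -0.0545, 0.0034, 0.006, 0.0, -0.0, 0.004, 1.0, -0.0544, 0.0036, 0.006, 0.0, -0.0, 0.005, 1.0]
[-0.0544, 0.0039, 0.006, 0.0, -0.0, 0.004, 1.0, -0.0544, 0.0041, 0.0059, 0.0, -0.0, 0.004, 1.0, -0.0544, 0.0043, 0.006, 0.0, -0.0, 0.005, 1.0, -0.0544, 0.0046, 0.006, 0.0, -0.0, 0.004, 1.0, -0.0543, 0.0048, 0.006, 0.0, -0.0, 0.005, 1.0]
[-0.0543, 0.0051, 0.006, 0.0, -0.0, 0.004, 1.0, -0.0543, 0.0053, 0.006, 0.0, -0.0, 0.004, 1.0, -0.0543, 0.0055, 0.006, 0.0, -0.0, 0.005, 1.0]
```

Emit:
drive_tool:
  rows: [-0.045, -0.031, 0.006, 0, 0, 0.139, 1, -0.049, -0.025, 0.006, 0, 0, 0.14, 1, -0.052, -0.018, 0.006, 0, 0, 0.139, 1, -0.054, -0.01, 0.005, 0, 0, 0.139, 1, -0.055, -0.003, 0.005, 0, 0, 0.139, 1]

```text
time_s: 0.82
tool_pos: [0.4205, 0.3414, 0.3766]
tool_rot: [180.0, -0.0, 113.7]
force: [1.0, -0.0, 0.3]
grip_width: 0.087
grasp_force: 0.0
```

Emit:
drive_tool:
  rows: [-0.055, 0.005, 0.005, 0, 0, 0.14, 1, -0.053, 0.012, 0.006, 0, 0, 0.139, 1, -0.051, 0.02, 0.006, 0, 0, 0.139, 1, -0.055, 0.003, 0.006, 0, 0, 0.004, 1, -0.054, 0.004, 0.006, 0, 0, 0.005, 1]

```text
time_s: 1.45
tool_pos: [0.5066, 0.0886, 0.3475]
tool_rot: [180.0, 0.0, 89.5]
force: [0.3, -0.1, 0.4]
grip_width: 0.087
grasp_force: 0.0
```

Emit:
drive_tool:
  rows: [-0.054, 0.004, 0.006, 0, 0, 0.004, 1, -0.054, 0.004, 0.006, 0, 0, 0.004, 1, -0.054, 0.004, 0.006, 0, 0, 0.005, 1, -0.055, 0.005, 0.006, 0, 0, 0.004, 1, -0.054, 0.005, 0.006, 0, 0, 0.005, 1]

```text
time_s: 2.08
tool_pos: [0.5237, -0.1825, 0.3177]
tool_rot: [180.0, -0.0, 88.2]
force: [1.1, 0.3, -0.4]
grip_width: 0.0871
grasp_force: 0.0
```

Emit:
drive_tool:
  rows: [-0.054, 0.005, 0.006, 0, 0, 0.004, 1, -0.054, 0.005, 0.006, 0, 0, 0.004, 1, -0.054, 0.006, 0.006, 0, 0, 0.005, 1, 0, 0, 0, 0, 0, 0, 1, 0, 0, 0, 0, 0, 0, 1]

```text
time_s: 2.7
tool_pos: [0.5342, -0.3428, 0.2993]
tool_rot: [-180.0, -0.1, 87.5]
force: [0.6, 1.0, -0.5]
grip_width: 0.087
grasp_force: 0.0
```

```bash
python3 plan.py .534,-.3445,.216,87.5,.03
```

```text
2.7 [ 0.5342 -0.3428  0.2993] [-1.7996e+02 -6.0000e-02  8.7480e+01] [ 0.6  1.  -0.5] w 0.087 q [ -0.  24.  39.  94. -16.  68.  40.]
[-0.0006, -0.0, 0.0278, -0.0, -0.0, -0.0, 1.0, -0.0006, -0.0001, 0.0277, -0.0, -0.001, -0.0, 1.0, -0.0005, 0.0, 0.0278, -0.001, -0.0, -0.0, 1.0]
```

Emit:
drive_tool:
  rows: [0, 0, 0.028, 0, 0, 0, 1, -0.001, 0, 0.028, 0, 0, 0, 1, -0.001, 0, 0.027, 0, 0, 0, 1, 0, 0, 0, 0, 0, 0, 1, 0, 0, 0, 0, 0, 0, -1]
  grip_force: 30

```text
time_s: 3.32
tool_pos: [0.5349, -0.3444, 0.218]
tool_rot: [179.9, -0.0, 87.6]
force: [0.6, -0.9, -0.0]
grip_width: 0.0828
grasp_force: 0.0
```

Emit:
drive_tool:
  rows: [0, 0, 0, 0, 0, 0, -1, 0, 0, 0, 0, 0, 0, -1, 0, 0, 0, 0, 0, 0, -1, 0, 0, 0, 0, 0, 0, -1, 0, 0, 0, 0, 0, 0, -1]

```text
time_s: 3.95
tool_pos: [0.534, -0.3454, 0.2167]
tool_rot: [180.0, -0.0, 87.5]
force: [0.5, 0.5, 0.1]
grip_width: 0.0349
grasp_force: 0.0
```

Emit:
drive_tool:
  rows: [0, 0, 0, 0, 0, 0, -1, 0, 0, 0, 0, 0, 0, -1, 0, 0, 0, 0, 0, 0, -1]

```text
time_s: 4.32
tool_pos: [0.5341, -0.3453, 0.2167]
tool_rot: [180.0, 0.0, 87.5]
force: [0.6, -0.0, -1.0]
grip_width: 0.0219
grasp_force: 30.0
```

```bash
python3 plan.py
```

```text
4.325 [ 0.5341 -0.3453  0.2167] [179.99   0.    87.49] [ 0.6 -0.  -1. ] w 0.0219 q [  2.  29.  36.  98. -19.  60.  42.]
```

```bash
python3 plan.py .534,-.345,.31,87.5,.04,-1 .5032,.0648,.31,73.7,.055,-1
```

```text
4.325 [ 0.5341 -0.3453  0.2167] [179.99   0.    87.49] [ 0.6 -0.  -1. ] w 0.0219 q [  2.  29.  36.  98. -19.  60.  42.]
[0.0001, -0.0, -0.0311, 0.0, 0.0, -0.0, -1.0, 0.0001, -0.0001, -0.0311, 0.0, 0.0, -0.0, -1.0, 0.0001, -0.0, -0.0311, 0.0, 0.0, -0.0, -1.0, 0.051, -0.0061, -0.0, 0.0, -0.0, 0.03, -1.0, 0.0508, -0.0076, -0.0, 0.0, -0.0, 0.03, -1.0]
[0.0506, -0.0092, -0.0, 0.0, -0.0, 0.03, -1.0, 0.0502, -0.0106, -0.0, 0.0, -0.0, 0.03, -1.0, 0.0499, -0.0122, -0.0, 0.0, -0.0, 0.03, -1.0, 0.0495, -0.0136, -0.0, 0.0, -0.0, 0.03, -1.0, 0.0491, -0.0152, -0.0, 0.0, -0.0, 0.031, -1.0]
[0.0486, -0.0166, -0.0, 0.0, -0.0, 0.03, -1.0]
```

Emit:
drive_tool:
  rows: [0, 0, -0.031, 0, 0, 0, -1, 0, 0, -0.031, 0, 0, 0, -1, 0, 0, -0.031, 0, 0, 0, -1, 0.051, -0.006, 0, 0, 0, 0.03, -1, 0.051, -0.008, 0, 0, 0, 0.03, -1]

```text
time_s: 4.95
tool_pos: [0.5257, -0.242, 0.3099]
tool_rot: [180.0, -0.0, 83.9]
force: [0.5, 0.9, -1.3]
grip_width: 0.0217
grasp_force: 30.0
```

Emit:
drive_tool:
  rows: [0.051, -0.009, 0, 0, 0, 0.03, -1, 0.05, -0.011, 0, 0, 0, 0.03, -1, 0.05, -0.012, 0, 0, 0, 0.03, -1, 0.049, -0.014, 0, 0, 0, 0.03, -1, 0.049, -0.015, 0, 0, 0, 0.031, -1]

```text
time_s: 5.58
tool_pos: [0.5059, 0.0146, 0.3097]
tool_rot: [-180.0, -0.0, 75.3]
force: [1.2, 0.2, -0.8]
grip_width: 0.0217
grasp_force: 30.0
```

Emit:
drive_tool:
  rows: [0.049, -0.017, 0, 0, 0, 0.03, -1, 0, 0, 0, 0, 0, 0, -1, 0, 0, 0, 0, 0, 0, -1]

```text
time_s: 5.95
tool_pos: [0.5023, 0.0643, 0.3096]
tool_rot: [-180.0, 0.0, 73.7]
force: [-0.4, -0.7, -0.6]
grip_width: 0.022
grasp_force: 30.0
```

```bash
python3 plan.py .5032,.0648,.256,73.7,.025,-1; python3 - <<'E'
from h import *
cv2.imwrite("pics/b.png",np.hstack([crop(T["color"],260,110,130,130,3),crop(S["color"],265,130,130,130,3)]))
E
```

```text
5.95 [0.5023 0.0643 0.3096] [-1.7999e+02  5.0000e-02  7.3680e+01] [-0.4 -0.7 -0.6] w 0.022 q [-37.   5.  28. 111.  -3.  65. -24.]
[0.0002, 0.0003, 0.0179, -0.0, 0.0, -0.0, -1.0, 0.0003, 0.0002, 0.0178, -0.0, 0.001, -0.0, -1.0, 0.0002, 0.0003, 0.0179, -0.0, -0.0, -0.0, -1.0]
```

View pics/b.png

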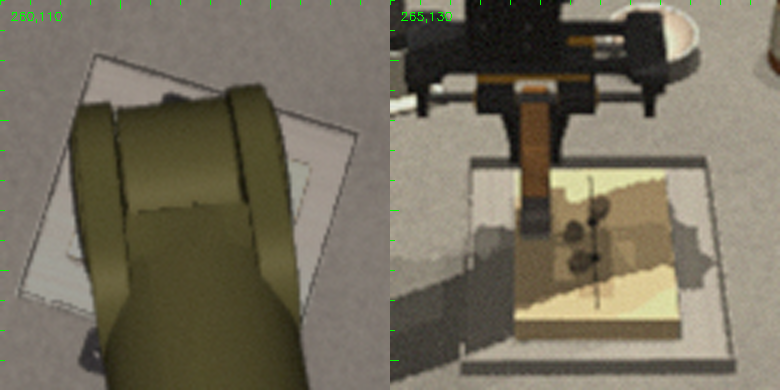

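The side picture shows the scraper lined up with the tray's y axis, on the -x side of the three chips, with the chips' left edge at crop pixel (562,232).

Emit:
drive_tool:
  rows: [0, 0, 0.018, 0, 0, 0, -1, 0, 0, 0.018, 0, 0, 0, -1, 0, 0, 0.018, 0, 0, 0, -1, 0, 0, 0.004, 0, 0, 0, -1, 0, 0, 0, 0, 0, 0, -1]

```text
time_s: 6.68
tool_pos: [0.5024, 0.0649, 0.2513]
tool_rot: [-180.0, 0.0, 73.7]
force: [-0.6, 0.2, -1.8]
grip_width: 0.0217
grasp_force: 30.0
```

```bash
python3 plan.py .5032,.0648,.2480,73.7,.025,-1 .6203,.0305,.2482,73.7,.008,-1
```

```text
6.675 [0.5024 0.0649 0.2513] [-1.7997e+02  4.0000e-02  7.3670e+01] [-0.6  0.2 -1.8] w 0.0217 q [-36.   9.  28. 114.  -5.  58. -22.]
[0.0002, 0.0008, 0.0033, -0.001, 0.001, -0.001, -1.0, -0.0, 0.0076, -0.0, 0.0, -0.0, 0.0, -1.0, -0.0, 0.0076, -0.0, 0.0, -0.0, 0.0, -1.0, -0.0, 0.0077, -0.0, 0.0, -0.0, 0.0, -1.0, -0.0, 0.0076, -0.0, 0.0, -0.0, 0.0, -1.0]
[-0.0, 0.0076, -0.0, 0.0, -0.0, 0.0, -1.0, -0.0001, 0.0076, -0.0, 0.0, -0.0, 0.0, -1.0, 0.0, 0.0077, -0.0001, 0.0, -0.0, 0.0, -1.0, 0.0, 0.0076, 0.0, 0.0, -0.0, 0.0, -1.0, 0.0, 0.0076, 0.0, 0.0, -0.0, 0.0, -1.0]
[0.0, 0.0076, 0.0, 0.0, -0.0, 0.0, -1.0, 0.0, 0.0077, 0.0, 0.0, -0.0, 0.0, -1.0, -0.0, 0.0076, 0.0, 0.0, -0.0, 0.0, -1.0, -0.0, 0.0076, 0.0, 0.0, -0.0, 0.0, -1.0, -0.0, 0.0076, -0.0, 0.0, -0.0, 0.0, -1.0]
[-0.0, 0.0077, -0.0, 0.0, -0.0, 0.0, -1.0, -0.0, 0.0076, -0.0, 0.0, -0.0, 0.0, -1.0]
```

Emit:
drive_tool:
  rows: [0, 0.001, 0.003, 0, 0, 0, -1, 0, 0.004, 0, 0, 0, 0, -1, 0, 0.008, 0, 0, 0, 0, -1, 0, 0.008, 0, 0, 0, 0, -1, 0, 0.008, 0, 0, 0, 0, -1]

```text
time_s: 7.3
tool_pos: [0.531, 0.0565, 0.2489]
tool_rot: [180.0, -0.0, 73.7]
force: [0.1, -0.0, -1.4]
grip_width: 0.0219
grasp_force: 30.0
```

Emit:
drive_tool:
  rows: [0, 0.008, 0, 0, 0, 0, -1, 0, 0.008, 0, 0, 0, 0, -1, 0, 0.008, 0, 0, 0, 0, -1, 0, 0.008, 0, 0, 0, 0, -1, 0, 0.008, 0, 0, 0, 0, -1]

```text
time_s: 7.92
tool_pos: [0.5692, 0.0454, 0.2487]
tool_rot: [180.0, -0.0, 73.7]
force: [-0.5, 0.8, -1.0]
grip_width: 0.0218
grasp_force: 30.0
```

Emit:
drive_tool:
  rows: [0, 0.008, 0, 0, 0, 0, -1, 0, 0.008, 0, 0, 0, 0, -1, 0, 0.008, 0, 0, 0, 0, -1, 0, 0.008, 0, 0, 0, 0, -1, 0, 0.008, 0, 0, 0, 0, -1]

```text
time_s: 8.55
tool_pos: [0.6076, 0.0341, 0.2488]
tool_rot: [180.0, -0.0, 73.7]
force: [0.4, 0.8, -1.7]
grip_width: 0.0218
grasp_force: 30.0
```

Emit:
drive_tool:
  rows: [0, 0.006, 0, 0, 0, 0, -1, 0, 0.004, 0, 0, 0, 0, -1, 0, 0, 0, 0, 0, 0, -1]

```text
time_s: 8.93
tool_pos: [0.6168, 0.0313, 0.2487]
tool_rot: [180.0, 0.0, 73.7]
force: [-0.0, -0.0, -1.5]
grip_width: 0.0219
grasp_force: 30.0
```

```bash
python3 plan.py; python3 - <<'E'
from h import *
cv2.imwrite("pics/c.png",np.hstack([crop(T["color"],260,110,130,130,3),crop(S["color"],265,130,130,130,3)]))
E
```

```text
8.925 [0.6168 0.0313 0.2487] [1.800e+02 1.000e-02 7.366e+01] [-0.  -0.  -1.5] w 0.0219 q [-29.  23.  29.  99. -12.  61. -12.]
```

View pics/c.png

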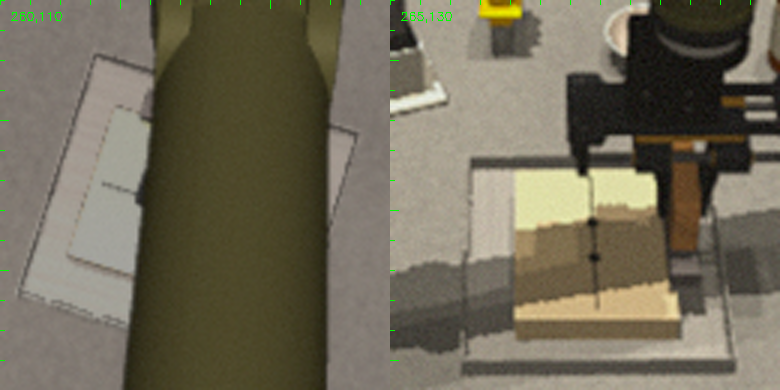

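The slab is clear in the side picture and both dots are visible at crop (592,222) and (594,257). The chips are over the +x edge behind the scraper. I'll lift and carry the scraper back.

```bash
python3 plan.py .6168,.0313,.31,73.7,.03,-1 .534,-.345,.30,87.5,.055,-1 .534,-.345,.235,87.5,.025,-1
```

```text
9.025 [0.6165 0.0315 0.2487] [-179.98   -0.     73.67] [-0.7 -0.7 -0.4] w 0.0218 q [-29.  23.  29.  99. -12.  61. -12.]
[-0.0, 0.0001, -0.0204, -0.0, -0.0, -0.0, -1.0, -0.0001, 0.0001, -0.0205, -0.0, -0.0, -0.0, -1.0, 0.0, 0.0001, -0.0204, -0.0, -0.0, -0.0, -1.0, -0.048, 0.0033, 0.0012, -0.0, -0.0, -0.03, -1.0, -0.0482, 0.0018, 0.0013, -0.0, -0.0, -0.03, -1.0]
[-0.0481, 0.0005, 0.0012, -0.0, -0.0, -0.03, -1.0, -0.0482, -0.0011, 0.0013, -0.0, -0.0, -0.031, -1.0, -0.0481, -0.0025, 0.0012, -0.0, -0.0, -0.03, -1.0, -0.048, -0.004, 0.0013, -0.0, -0.0, -0.03, -1.0, -0.0478, -0.0054, 0.0012, -0.0, -0.0, -0.03, -1.0]
[-0.0477, -0.0068, 0.0013, -0.0, -0.0, -0.03, -1.0, -0.0, -0.0, 0.0217, -0.0, -0.0, -0.0, -1.0, -0.0, -0.0, 0.0216, -0.0, -0.0, -0.0, -1.0, -0.0, -0.0, 0.0217, -0.0, -0.0, -0.0, -1.0]
```

Emit:
drive_tool:
  rows: [0, 0, -0.02, 0, 0, 0, -1, 0, 0, -0.02, 0, 0, 0, -1, 0, 0, -0.021, 0, 0, 0, -1, -0.048, 0.003, 0.001, 0, 0, -0.03, -1, -0.048, 0.002, 0.001, 0, 0, -0.03, -1]

```text
time_s: 9.65
tool_pos: [0.5961, -0.063, 0.3103]
tool_rot: [179.8, -0.1, 77.3]
force: [0.5, -1.1, -1.8]
grip_width: 0.0218
grasp_force: 30.0
```

Emit:
drive_tool:
  rows: [-0.048, 0, 0.001, 0, 0, -0.03, -1, -0.048, -0.001, 0.001, 0, 0, -0.031, -1, -0.048, -0.003, 0.001, 0, 0, -0.03, -1, -0.048, -0.004, 0.001, 0, 0, -0.03, -1, -0.048, -0.005, 0.001, 0, 0, -0.03, -1]

```text
time_s: 10.28
tool_pos: [0.5436, -0.2988, 0.305]
tool_rot: [179.8, 0.0, 85.8]
force: [1.4, 0.2, -1.5]
grip_width: 0.0221
grasp_force: 30.0
```

Emit:
drive_tool:
  rows: [-0.048, -0.007, 0.001, 0, 0, -0.03, -1, 0, 0, 0.022, 0, 0, 0, -1, 0, 0, 0.022, 0, 0, 0, -1, 0, 0, 0.022, 0, 0, 0, -1, 0, 0, 0, 0, 0, 0, -1]

```text
time_s: 10.9
tool_pos: [0.5329, -0.3438, 0.2346]
tool_rot: [-179.9, -0.1, 87.5]
force: [0.4, 0.3, -2.5]
grip_width: 0.0215
grasp_force: 30.0
```

```bash
python3 plan.py .534,-.345,.2175,87.5,.008,-1; python3 - <<'E'
from h import *
cv2.imwrite("pics/d.png",np.vstack([np.hstack([crop(T["color"],260,110,130,130,3),crop(S["color"],265,130,130,130,3)])]))
E
```

```text
10.9 [ 0.5329 -0.3438  0.2346] [-1.7986e+02 -8.0000e-02  8.7510e+01] [ 0.4  0.3 -2.5] w 0.0215 q [  3.  27.  35.  97. -17.  61.  41.]
[-0.0004, 0.0004, 0.0057, -0.001, -0.0, 0.0, -1.0, -0.0004, 0.0004, 0.0057, -0.001, -0.001, 0.0, -1.0, -0.0003, 0.0004, 0.0057, -0.0, -0.0, 0.0, -1.0]
```

View pics/d.png

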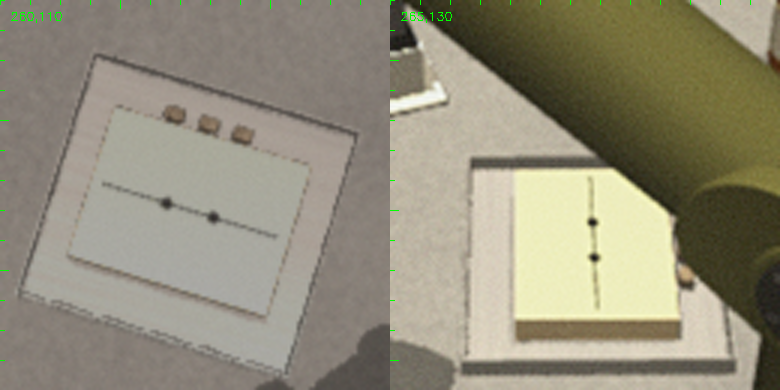

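The top picture shows all three chips in the +x gutter at crop (174,114), (208,125) and (242,134), and the dots clean at (166,203) and (213,217). Next I'll set the scraper down.

Emit:
drive_tool:
  rows: [-0.001, 0.001, 0.006, -0.001, 0, 0, -1, 0, 0, 0.006, 0, 0, 0, -1, 0, 0, 0.004, 0, 0, 0, -1, 0, 0, 0.001, 0, 0, 0, -1, 0, 0, 0, 0, 0, 0, -1]

```text
time_s: 11.62
tool_pos: [0.5342, -0.3456, 0.2187]
tool_rot: [179.9, -0.0, 87.5]
force: [-0.6, -0.6, -1.2]
grip_width: 0.0222
grasp_force: 30.0
```

```bash
python3 plan.py
```

```text
11.625 [ 0.5342 -0.3456  0.2187] [179.95  -0.    87.48] [-0.6 -0.6 -1.2] w 0.0222 q [  4.  28.  34.  98. -18.  60.  41.]
```

Emit:
drive_tool:
  rows: [0, 0, 0.001, 0, 0, 0, -1, 0, 0, 0.001, 0, 0, 0, -1, 0, 0, 0, 0, 0, 0, -1]

```text
time_s: 12.0
tool_pos: [0.5342, -0.3456, 0.2168]
tool_rot: [179.9, -0.0, 87.5]
force: [-0.3, 1.0, -0.8]
grip_width: 0.0219
grasp_force: 30.0
```

Emit:
drive_tool:
  rows: [0, 0, 0, 0, 0, 0, -0.3, 0, 0, 0, 0, 0, 0, 0.4, 0, 0, 0, 0, 0, 0, 0.4, 0, 0, 0, 0, 0, 0, 0.4, 0, 0, 0, 0, 0, 0, 0.4]

```text
time_s: 12.62
tool_pos: [0.5342, -0.3456, 0.2168]
tool_rot: [179.9, -0.0, 87.5]
force: [0.1, -0.1, 0.6]
grip_width: 0.0583
grasp_force: 0.0
```

```bash
python3 plan.py .534,-.345,.31,87.5,.03,0.4 .56,.05,.37,90,.06,0.4 .446,.335,.37,91.8,.06,1
```

```text
12.625 [ 0.5342 -0.3456  0.2168] [179.94  -0.    87.48] [ 0.1 -0.1  0.6] w 0.0583 q [  4.  29.  34.  98. -18.  59.  42.]
[0.0002, -0.0, -0.0233, 0.0, -0.0, -0.0, 0.4, 0.0001, -0.0, -0.0233, 0.001, -0.0, -0.0, 0.4, 0.0002, -0.0001, -0.0233, -0.0, -0.0, -0.0, 0.4, 0.0001, -0.0, -0.0233, 0.0, -0.0, -0.0, 0.4, 0.0565, 0.0012, -0.0086, 0.0, -0.0, -0.006, 0.4]
[0.0566, 0.0016, -0.0085, 0.0, -0.0, -0.007, 0.4, 0.0565, 0.0019, -0.0086, 0.0, -0.0, -0.006, 0.4, 0.0565, 0.0023, -0.0086, 0.0, -0.0, -0.006, 0.4, 0.0565, 0.0027, -0.0086, 0.0, -0.0, -0.006, 0.4, 0.0565, 0.003, -0.0085, 0.0, -0.0, -0.007, 0.4]
[0.0564, 0.0033, -0.0086, 0.0, -0.0, -0.006, 0.4, 0.0475, -0.019, 0.0, 0.0, -0.0, -0.005, 1.0, 0.0476, -0.0187, 0.0, 0.0, -0.0, -0.005, 1.0, 0.0477, -0.0186, 0.0, 0.0, -0.0, -0.006, 1.0, 0.0478, -0.0182, 0.0, 0.0, -0.0, -0.005, 1.0]
[0.0479, -0.018, 0.0, 0.0, -0.0, -0.005, 1.0, 0.048, -0.0177, 0.0, 0.0, -0.0, -0.005, 1.0]
```

Emit:
drive_tool:
  rows: [0, 0, -0.023, 0, 0, 0, 0.4, 0, 0, -0.023, 0, 0, 0, 0.4, 0, 0, -0.023, 0, 0, 0, 0.4, 0, 0, -0.023, 0, 0, 0, 0.4, 0.056, 0.001, -0.009, 0, 0, -0.006, 0.4]

```text
time_s: 13.25
tool_pos: [0.536, -0.2943, 0.3199]
tool_rot: [179.8, 0.3, 87.3]
force: [1.4, 1.2, -0.1]
grip_width: 0.0607
grasp_force: 0.0
```

Emit:
drive_tool:
  rows: [0.057, 0.002, -0.009, 0, 0, -0.006, 0.4, 0.057, 0.002, -0.009, 0, 0, -0.006, 0.4, 0.056, 0.002, -0.009, 0, 0, -0.006, 0.4, 0.057, 0.003, -0.008, 0, 0, -0.006, 0.4, 0.056, 0.003, -0.008, 0, 0, -0.007, 0.4]

```text
time_s: 13.88
tool_pos: [0.5566, -0.0053, 0.3614]
tool_rot: [179.9, -0.0, 89.6]
force: [0.5, 0.1, -0.1]
grip_width: 0.0609
grasp_force: 0.0
```

Emit:
drive_tool:
  rows: [0.056, 0.003, -0.008, 0, 0, -0.006, 0.4, 0.048, -0.019, 0, 0, 0, -0.005, 1, 0.048, -0.019, 0, 0, 0, -0.005, 1, 0.048, -0.019, 0, 0, 0, -0.005, 1, 0.048, -0.018, 0, 0, 0, -0.005, 1]

```text
time_s: 14.5
tool_pos: [0.4832, 0.2416, 0.3689]
tool_rot: [179.9, -0.0, 91.1]
force: [0.7, -0.4, 0.1]
grip_width: 0.0856
grasp_force: 0.0
```

Emit:
drive_tool:
  rows: [0.048, -0.018, 0, 0, 0, -0.005, 1, 0.048, -0.018, 0, 0, 0, -0.005, 1, 0, 0, 0, 0, 0, 0, 1, 0, 0, 0, 0, 0, 0, 1]

```text
time_s: 15.0
tool_pos: [0.4462, 0.335, 0.3686]
tool_rot: [179.9, 0.1, 91.7]
force: [0.2, -0.5, 0.5]
grip_width: 0.0871
grasp_force: 0.0
```

```bash
python3 plan.py .4452,.3355,.279,91.8,.03,1; python3 - <<'E'
from h import *
cv2.imwrite("pics/e.png",np.vstack([np.hstack([crop(T["color"],450,160,70,60,4),crop(S["color"],210,75,100,60,4)]),np.hstack([crop(S["color"],350,305,70,85,4),crop(T["color"],160,180,100,85,4)])]))
E
```

```text
15.0 [0.4462 0.335  0.3686] [1.7992e+02 5.0000e-02 9.1650e+01] [ 0.2 -0.5  0.5] w 0.0871 q [-50.   8.  12. 100.  -2.  72. -37.]
[0.0002, -0.0004, 0.0299, 0.0, 0.0, -0.001, 1.0, 0.0002, -0.0003, 0.0298, 0.001, 0.001, -0.001, 1.0, 0.0001, -0.0004, 0.0299, 0.0, -0.0, -0.001, 1.0]
```

View pics/e.png

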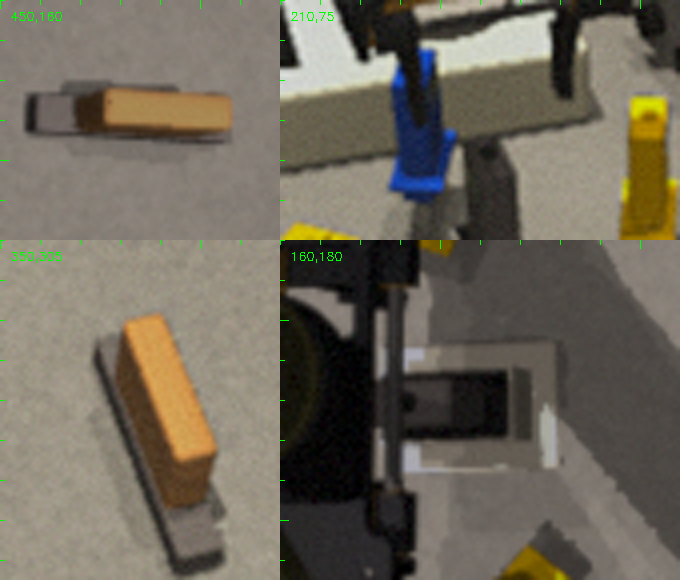

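The scraper stands upright at top crop (155,112), and the grey probe is still in its stand. I'll descend on it now.

Emit:
drive_tool:
  rows: [0, 0, 0.03, 0, 0, 0, 1, 0, 0, 0.03, 0.001, 0, -0.001, 1, 0, -0.001, 0.03, 0, 0, -0.001, 1, 0, 0, 0, 0, 0, 0, 0, 0, 0, 0, 0, 0, 0, -1]
  grip_force: 30

```text
time_s: 15.72
tool_pos: [0.4459, 0.3351, 0.2799]
tool_rot: [179.9, -0.1, 91.7]
force: [0.6, -1.3, -0.5]
grip_width: 0.074
grasp_force: 0.0
```

Emit:
drive_tool:
  rows: [0, 0, 0, 0, 0, 0, -1, 0, 0, 0, 0, 0, 0, -1, 0, 0, 0, 0, 0, 0, -1, 0, 0, 0, 0, 0, 0, -1, 0, 0, 0, 0, 0, 0, -1]

```text
time_s: 16.35
tool_pos: [0.4446, 0.3357, 0.2787]
tool_rot: [-179.9, 0.0, 91.8]
force: [-0.7, -0.4, 1.7]
grip_width: 0.0261
grasp_force: 30.0
```

```bash
python3 plan.py
```

```text
16.35 [0.4446 0.3357 0.2787] [-1.7994e+02  1.0000e-02  9.1790e+01] [-0.7 -0.4  1.7] w 0.0261 q [-50.  13.  12. 106.  -3.  62. -36.]
```

```bash
python3 plan.py .4446,.3357,.365,91.8,.03,-1 .5506,.0524,.36,73.7,.04,-1 .5506,.0524,.31,73.7,.02,-1
```

```text
16.35 [0.4446 0.3357 0.2787] [-1.7994e+02  1.0000e-02  9.1790e+01] [-0.7 -0.4  1.7] w 0.0261 q [-50.  13.  12. 106.  -3.  62. -36.]
[0.0, -0.0, -0.0288, -0.0, 0.0, -0.0, -1.0, 0.0, -0.0001, -0.0288, -0.001, 0.0, -0.0, -1.0, 0.0, 0.0, -0.0287, 0.0, 0.0, -0.0, -1.0, -0.0358, 0.0121, 0.0006, 0.0, 0.0, 0.039, -1.0, -0.0353, 0.0136, 0.0007, 0.0, 0.0, 0.04, -1.0]
[-0.0347, 0.0149, 0.0006, 0.0, 0.0, 0.039, -1.0, -0.0342, 0.0163, 0.0006, 0.0, 0.0, 0.04, -1.0, -0.0334, 0.0176, 0.0006, 0.0, 0.0, 0.039, -1.0, -0.0328, 0.0189, 0.0007, 0.0, 0.0, 0.04, -1.0, -0.0319, 0.0202, 0.0006, 0.0, 0.0, 0.039, -1.0]
[-0.0311, 0.0215, 0.0006, 0.0, 0.0, 0.04, -1.0, -0.0, -0.0, 0.0167, 0.0, 0.0, -0.0, -1.0, -0.0, -0.0, 0.0166, 0.0, 0.0, -0.0, -1.0, -0.0, -0.0, 0.0167, 0.0, 0.0, -0.0, -1.0]
```

Emit:
drive_tool:
  rows: [0, 0, -0.028, 0, 0, 0, -1, 0, 0, -0.029, 0, 0, 0, -1, 0, 0, -0.029, 0, 0, 0, -1, 0, 0, 0, 0, 0, 0, -1]

```text
time_s: 16.85
tool_pos: [0.4455, 0.3359, 0.3664]
tool_rot: [179.8, -0.1, 91.8]
force: [0.0, 0.0, -2.4]
grip_width: 0.0255
grasp_force: 30.0
```

Emit:
drive_tool:
  rows: [-0.036, 0.012, 0, 0, 0, 0.039, -1, -0.035, 0.014, 0, 0, 0, 0.04, -1, -0.035, 0.015, 0.001, 0, 0, 0.039, -1, -0.034, 0.016, 0.001, 0, 0, 0.04, -1, -0.033, 0.018, 0.001, 0, 0, 0.039, -1]

```text
time_s: 17.48
tool_pos: [0.5122, 0.155, 0.3605]
tool_rot: [-179.9, 0.1, 80.2]
force: [0.7, 0.3, -3.4]
grip_width: 0.0264
grasp_force: 30.0
```

Emit:
drive_tool:
  rows: [-0.033, 0.019, 0.001, 0, 0, 0.04, -1, -0.032, 0.02, 0.001, 0, 0, 0.039, -1, -0.031, 0.021, 0, 0, 0, 0.04, -1, 0, 0, 0, 0, 0, 0, -1]

```text
time_s: 17.98
tool_pos: [0.5512, 0.0459, 0.3588]
tool_rot: [180.0, 0.2, 73.1]
force: [-0.0, 0.0, -2.4]
grip_width: 0.0258
grasp_force: 30.0
```

```bash
python3 plan.py .5506,.0524,.31,73.7,.02,-1
```

```text
17.975 [0.5512 0.0459 0.3588] [180.     0.18  73.07] [-0.   0.  -2.4] w 0.0258 q [-32.   8.  27. 102.  -4.  71. -21.]
[0.0021, -0.0008, 0.0162, 0.0, 0.001, -0.004, -1.0, 0.002, -0.0009, 0.0163, 0.0, 0.001, -0.003, -1.0, 0.0021, -0.0008, 0.0162, 0.0, 0.001, -0.004, -1.0]
```

Emit:
drive_tool:
  rows: [0, 0, 0.016, 0, 0, 0, -1, 0, 0, 0.016, 0, 0, 0, -1, 0, 0, 0.016, 0, 0, 0, -1, 0, 0, 0, 0, 0, 0, -1, 0, 0, 0, 0, 0, 0, -1]

```text
time_s: 18.6
tool_pos: [0.5511, 0.0528, 0.3118]
tool_rot: [180.0, -0.0, 73.7]
force: [0.9, -0.0, -2.5]
grip_width: 0.0258
grasp_force: 30.0
```

```bash
python3 plan.py .5506,.0524,.31,73.7,.02,-1;  python3 - <<'E'
from h import *
cv2.imwrite("pics/f.png",np.hstack([crop(S["color"],290,150,100,100,4),crop(T["color"],270,120,100,100,4)]))
E
```

```text
18.6 [0.5511 0.0528 0.3118] [179.98  -0.    73.7 ] [ 0.9 -0.  -2.5] w 0.0258 q [-32.  11.  26. 105.  -5.  66. -20.]
[-0.0006, -0.0004, 0.0018, 0.0, -0.0, -0.0, -1.0]
```

View pics/f.png

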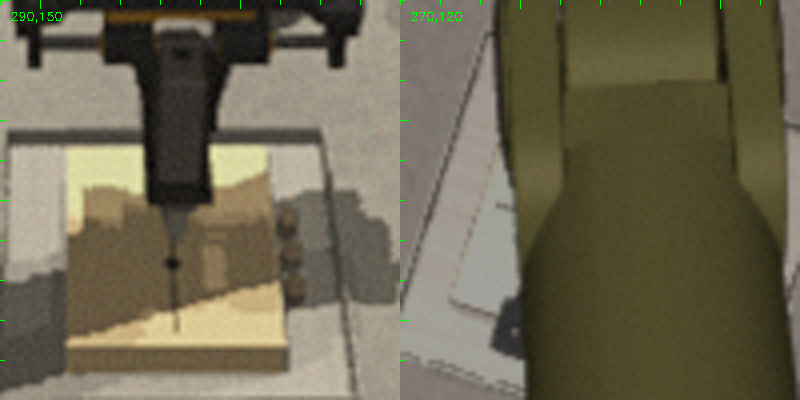

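```bash
python3 - <<'E'
from h import *
a=np.radians(73.7); X=np.array([np.sin(a),-np.cos(a)]);Y=np.array([np.cos(a),np.sin(a)]); t=np.array([.5511,.0528]); m=np.array([.5502,.0512])
for q in [(326.75,200),(342.75,200.75)]:
    d=ray(S,*q,.0931)[:2]-t; print("corner rel tcp x,y",d@X,d@Y)
c=t-.0013*Y
for s in(-.02,.02): print("pred pin tip px crop",(proj(S,[*(c+s*Y),.0471])-[290,150])*4, "mark",(proj(S,[*(m+s*Y),.03])-[290,150])*4)
for s in(-.02,.02): print("collar pred",(proj(S,[*(c-.037*Y+s*X),.0931])-[290,150])*4)
E
```

```text
corner rel tcp x,y -0.017961836634013878 -0.030244855420651934
corner rel tcp x,y 0.019498825205644065 -0.032912070365104004
pred pin tip px crop [[174.36535792 243.24074897]] mark [[172.78329679 263.21598163]]
pred pin tip px crop [[171.84274288 196.67845949]] mark [[170.31861881 216.62445292]]
collar pred [[143.9196047  209.75099267]]
collar pred [[212.33510779 209.51833681]]
```

Emit:
drive_tool:
  rows: [0, 0, 0.006, 0, 0, 0, -1, 0, 0, 0.005, 0, 0, 0, -1, 0, 0, 0, 0, 0, 0, -1, 0, 0, 0, 0, 0, 0, -1]

```text
time_s: 19.3
tool_pos: [0.551, 0.0526, 0.3006]
tool_rot: [180.0, 0.0, 73.7]
force: [0.3, -0.1, -2.2]
grip_width: 0.0261
grasp_force: 30.0
```

```bash
python3 plan.py;  python3 - <<'E'
from h import *
im=sum(read_camera("side")["color"].astype(float) for _ in range(6))/6
im=(255*(im/255)**.5).clip(0,255).astype(np.uint8); np.save("avg.npy",im)
cv2.imwrite("pics/g.png",crop(im,305,175,60,50,12)); cv2.imwrite("pics/avg.png",im)
f=[]
for _ in range(10): read_camera("top"); f.append(get_obs()["force"])
print(np.mean(f,0),np.std(f,0))
E
```

```text
19.3 [0.551  0.0526 0.3006] [180.     0.    73.67] [ 0.3 -0.1 -2.2] w 0.0261 q [-32.  12.  26. 105.  -6.  64. -20.]
[-0.05776685  0.20730329 -2.54928302] [0.27775206 0.42344738 0.37660655]
```

View pics/g.png

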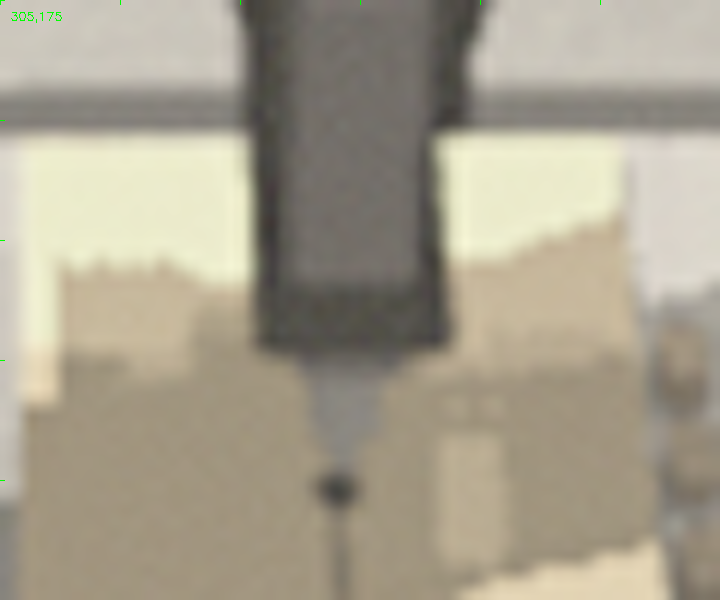

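```bash
python3 - <<'E'
from h import *
a=np.radians(73.7); X=np.array([np.sin(a),-np.cos(a)]);Y=np.array([np.cos(a),np.sin(a)]); t=np.array([.5510,.0526])
for o in(-.0013,.002,.005):
  for dz in(0,.004):
    c=t+o*Y; P=lambda x,y,z: proj(S,[*(c+x*X+y*Y),z+dz])[0].round(2)
    print(o,dz,"collar bot",P(-.02,-.037,.0819),P(.02,-.037,.0819),"top",P(0,-.037,.0879),"griptop",P(0,-.025,.1679),"tip",P(0,-.023,.0359),"tip+-3",P(-.003,-.02,.0359),P(.003,-.02,.0359))
# probe in stand, first side picture
i0=cv2.imread("pics/side0.png"); 
for y in(.3344,.340): print("stand: collar near edge",proj(S,[[.445,y-.037,.060],[.445,y-.037,.066]]).round(2), "griptop",proj(S,[[.432,y-.025,.146],[.458,y-.025,.146],[.458,y+.025,.146],[.432,y+.025,.146]]).round(1).tolist(),"rim near",proj(S,[[.4232,y-.039,.06],[.4668,y-.039,.06]]).round(1).tolist())
E
```

```text
-0.0013 0 collar bot [325.86 205.86] [342.85 205.8 ] top [334.44 204.04] griptop [335.46 175.29] tip [333.47 214.96] tip+-3 [332.2  214.07] [334.65 214.06]
-0.0013 0.004 collar bot [325.89 204.67] [342.93 204.61] top [334.5  202.84] griptop [335.52 173.97] tip [333.53 213.82] tip+-3 [332.25 212.93] [334.71 212.92]
0.002 0 collar bot [325.82 204.86] [342.78 204.8 ] top [334.39 203.04] griptop [335.4  174.31] tip [333.42 213.97] tip+-3 [332.14 213.08] [334.6  213.08]
0.002 0.004 collar bot [325.85 203.67] [342.86 203.61] top [334.45 201.84] griptop [335.46 172.99] tip [333.47 212.84] tip+-3 [332.2  211.95] [334.66 211.94]
0.005 0 collar bot [325.78 203.95] [342.71 203.9 ] top [334.34 202.13] griptop [335.34 173.42] tip [333.37 213.08] tip+-3 [332.1 212.2] [334.55 212.19]
0.005 0.004 collar bot [325.82 202.76] [342.79 202.7 ] top [334.39 200.93] griptop [335.4 172.1] tip [333.43 211.95] tip+-3 [332.15 211.06] [334.61 211.05]
stand: collar near edge [[267.79 147.67]
 [267.67 145.94]] griptop [[260.1, 120.1], [269.8, 118.5], [265.4, 107.9], [255.9, 109.5]] rim near [[260.1, 149.6], [275.8, 146.7]]
stand: collar near edge [[267.32 146.42]
 [267.2  144.7 ]] griptop [[259.6, 118.9], [269.3, 117.3], [265.0, 106.7], [255.5, 108.3]] rim near [[259.6, 148.3], [275.3, 145.4]]
```

The enlarged picture shows the collar's lower edge at full-frame row 203.75, the pin end near row 213.75, and the near dot at (333.1,215.8). The pins are in line in x. Their y and height are ambiguous by 2–4 mm, so I'll feel for contact to settle the height.

Emit:
drive_tool:
  rows: [0, 0, 0.002, 0, 0, 0, -1, 0, 0, 0.002, 0, 0, 0, -1, 0, 0, 0.002, 0, 0, 0, -1, 0, 0, 0, 0, 0, 0, -1]

```text
time_s: 20.8
tool_pos: [0.5509, 0.0526, 0.2947]
tool_rot: [-180.0, 0.0, 73.7]
force: [-0.0, 0.2, -2.4]
grip_width: 0.0259
grasp_force: 30.0
```

```bash
cat > f.py <<'E'
from cell import *; import numpy as np
f=[]
for _ in range(8): read_camera("side"); o=get_obs(); f.append(np.r_[o["force"],o["wrist_torque"],o["tool_pos"]])
print(o["time_s"],np.mean(f,0).round(4))
E
python3 f.py
```

```text
21.2 [-0.1085 -0.0746 -2.5213 -0.0641  0.0718  0.0064  0.551   0.0526  0.2947]
```

Emit:
drive_tool:
  rows: [0, 0, 0.001, 0, 0, 0, -1, 0, 0, 0.001, 0, 0, 0, -1, 0, 0, 0, 0, 0, 0, -1]

```text
time_s: 21.58
tool_pos: [0.551, 0.0526, 0.2928]
tool_rot: [180.0, -0.0, 73.7]
force: [-0.1, -0.6, 0.7]
grip_width: 0.0259
grasp_force: 30.0
```

```bash
python3 f.py
```

```text
21.975 [ 0.0899 -0.1324 -0.1423 -0.1072  0.1534 -0.0036  0.5511  0.0526  0.2928]
```

Emit:
drive_tool:
  rows: [0, 0, 0.001, 0, 0, 0, -1, 0, 0, 0, 0, 0, 0, -1]

```text
time_s: 22.22
tool_pos: [0.5511, 0.0526, 0.2917]
tool_rot: [180.0, -0.0, 73.7]
force: [0.4, -0.1, 0.6]
grip_width: 0.0258
grasp_force: 30.0
```

```bash
python3 f.py
```

```text
22.625 [-1.927e-01 -1.690e-01  2.662e-01 -1.459e-01  3.000e-04  1.700e-03
  5.511e-01  5.260e-02  2.918e-01]
```

```bash
python3 - <<'E'
from h import *
im=sum(read_camera("side")["color"].astype(float) for _ in range(8))/8
im=(255*(im/255)**.5).clip(0,255).astype(np.uint8)
b=cv2.convertScaleAbs(im,alpha=1.6,beta=-90)
o=crop(b,318,196,30,30,18)
a=np.radians(73.7); X=np.array([np.sin(a),-np.cos(a)]);Y=np.array([np.cos(a),np.sin(a)]); m=np.array([.5502,.0512])
for s in (-.02,.02):
  pts=np.array([[*(m+s*Y+.005*(np.cos(k)*X+np.sin(k)*Y)),.03] for k in np.linspace(0,6.28,40)])
  o=cv2.polylines(o,[((proj(S,pts)-[318,196])*18).astype(int)],True,(0,0,255),1)
cv2.imwrite("pics/h.png",np.hstack([o]))
print(im[200:224:1,331:336].mean(2).astype(int))
E
```

```text
[[112 112 114 112 111]
 [ 98 100  97  97  98]
 [ 79  76  79  76  79]
 [ 78  79  81  77  77]
 [ 78  79  77  78  79]
 [ 80  80  78  82  78]
 [ 80  82  81  80  77]
 [100 100  99  99 102]
 [115 115 115 116 114]
 [126 126 128 128 127]
 [130 131 133 134 134]
 [130 132 136 136 134]
 [131 134 134 134 135]
 [136 131 136 135 136]
 [125 121 133 131 134]
 [106  95 114 117 129]
 [119  85  86 108 133]
 [140 115 108 131 143]
 [147 133 128 145 147]
 [146 133 127 146 147]
 [147 133 123 141 145]
 [146 134 118 136 145]
 [146 136 118 137 146]
 [146 133 119 136 146]]
```

View pics/h.png

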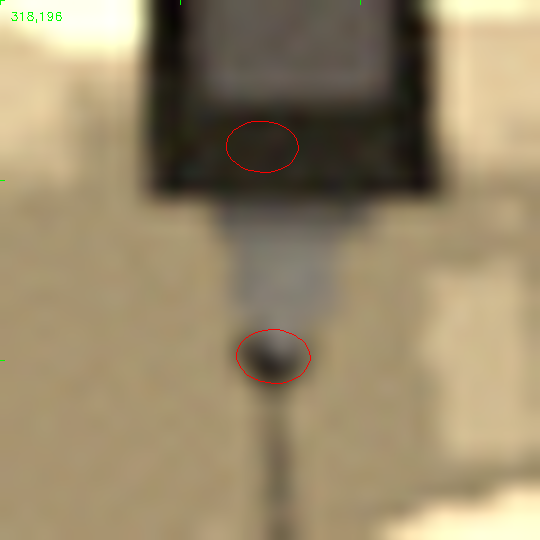

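The pin end shows at crop (285,350) against the dot centre (272,356). That puts the pins about 3.5 mm too far along +y and 1.5 mm along +x. I'll lift, shift and press again.

Emit:
drive_tool:
  rows: [0, 0, -0.008, 0, 0, 0, -1, -0.0035, -0.0015, 0, 0, 0, 0, -1, 0, 0, 0, 0, 0, 0, -1, 0, 0, 0.004, 0, 0, 0, -1, 0, 0, 0.002, 0, 0, 0, -1]

```text
time_s: 23.75
tool_pos: [0.5484, 0.0497, 0.2933]
tool_rot: [-180.0, 0.0, 73.7]
force: [-0.8, -0.5, 0.4]
grip_width: 0.026
grasp_force: 30.0
```

Emit:
drive_tool:
  rows: [0, 0, 0.002, 0, 0, 0, -1, 0, 0, 0.001, 0, 0, 0, -1, 0, 0, 0.001, 0, 0, 0, -1, 0, 0, 0, 0, 0, 0, -1]

```text
time_s: 24.25
tool_pos: [0.5485, 0.0497, 0.2897]
tool_rot: [-180.0, 0.0, 73.7]
force: [-1.1, -0.3, 2.1]
grip_width: 0.0259
grasp_force: 30.0
```

```bash
python3 f.py; python3 plan.py; python3 - <<'E'
from h import *
im=sum(read_camera("side")["color"].astype(float) for _ in range(8))/8
im=(255*(im/255)**.5)
print(im[212:221,330:337].mean(2).astype(int))
E
```

```text
24.65 [-2.0071 -0.2312  1.3457 -0.1012  0.5759 -0.0069  0.5485  0.0497  0.2897]
24.65 [0.5485 0.0497 0.2897] [-179.99    0.     73.67] [-1.1  0.5  1.8] w 0.0257 q [-31.  12.  26. 106.  -6.  63. -19.]
[[133 134 134 137 136 134 143]
 [133 132 135 136 134 137 143]
 [136 127 131 132 127 135 145]
 [137 123 131 123 112 132 145]
 [141 127 121 110 107 134 146]
 [147 141 122 114 135 143 145]
 [146 146 134 126 146 146 146]
 [147 147 133 129 146 147 147]
 [146 147 134 124 139 146 146]]
```

Vertical force is about 3.9 N, but there is 2 N of side drag and the pins are about 0.8 mm too far in -x. I'll re-seat once more, letting the arm settle before pressing.

Emit:
drive_tool:
  rows: [0, 0, -0.008, 0, 0, 0, -1, 0, 0.001, 0, 0, 0, 0, -1, 0, 0, 0, 0, 0, 0, -1, 0, 0, 0, 0, 0, 0, -1, 0, 0, 0, 0, 0, 0, -1]

```text
time_s: 25.78
tool_pos: [0.5494, 0.0494, 0.2974]
tool_rot: [-180.0, 0.0, 73.7]
force: [-0.6, 0.2, -2.7]
grip_width: 0.0258
grasp_force: 30.0
```

Emit:
drive_tool:
  rows: [0, 0, 0.002, 0, 0, 0, -1, 0, 0, 0.002, 0, 0, 0, -1, 0, 0, 0.002, 0, 0, 0, -1, 0, 0, 0.002, 0, 0, 0, -1, 0, 0, 0, 0, 0, 0, -1]

```text
time_s: 26.4
tool_pos: [0.5495, 0.0494, 0.2898]
tool_rot: [180.0, -0.0, 73.7]
force: [-1.4, -0.2, 2.3]
grip_width: 0.0256
grasp_force: 30.0
```

```bash
python3 f.py; python3 plan.py; python3 - <<'E'
from h import *
im=sum(read_camera("side")["color"].astype(float) for _ in range(8))/8
im=(255*(im/255)**.5)
print(im[212:221,330:337].mean(2).astype(int))
E
```

```text
26.8 [-0.9096 -0.5737  1.1693 -0.1013  0.3772 -0.0198  0.5495  0.0493  0.2898]
26.8 [0.5495 0.0493 0.2898] [179.99  -0.    73.67] [-0.5 -0.7  1.5] w 0.0257 q [-31.  12.  26. 106.  -6.  63. -19.]
[[140 131 135 135 134 135 139]
 [140 130 134 136 135 134 141]
 [140 122 126 135 133 134 141]
 [136 109 113 133 128 132 145]
 [143 121 108 118 119 132 144]
 [146 140 117 118 135 143 146]
 [147 145 132 125 147 147 146]
 [146 146 133 129 148 148 145]
 [146 148 132 123 141 146 146]]
```

```bash
python3 -c "
from cell import *
print(sign_off())"
```

```text
the job is handed in; nothing more can be done
None
```

I handed the job in at about 27 s of the 64 s limit, with no verdict returned: all three chips are in the +x gutter, the scraper stands upright on the bench, and the probe is held upright on the two dots, within about 1 mm in x and an estimated 1–2 mm in y, at about 3.7 N (foot about 4.5 mm in).

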